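# Shut the red valve under the bench duct's sliding cover

## Robot

A 6-joint arm with a two-finger parallel gripper is mounted at the origin on the work surface. World frame = base frame: x ahead of the robot, y to its left, z up, the work surface at z = 0. Lengths are in m, angles in degrees, forces in N, time in s.
With the tool pointing down it reaches from about 0.4 to 0.825 m from the base axis. Payload 7 kg.
Tool frame: the origin (TCP) lies midway between the tips of the shut fingers; the grasp point (between the pads) lies ctrl.tcp_to_grasp behind it (ctrl.tcp_to_grasp is the distance from the TCP to the grasp point, in m); y points along the fingers, z is the direction in which the jaws open and shut, and the axes are right-handed (so a half turn about y gives the same grasp; the last joint's range is limited). The gripper opens to 88 mm and grips with 3 to 60 N. Pads are 19 mm wide; open, the fingers measure 130 mm over their backs; the gripper's body (78 mm by 193 mm) begins 47 mm behind the grasp point.
Start: joints at [-55.686, 20.546, 0.682, 0, -70.136, -16.507], TCP at [0.206, -0.643, 0.227] pointing down, gripper open.
Joint ranges: [-176.03, 176.03], [-82.01, 121.73], [-58.28, 71.71], [-173.87, 95.51], [-174.79, -0.11], [-173.66, 173.66]. Speed limits (degrees/s): [136.94, 136.94, 172.46, 180, 180, 180].

## Interface

Orientations are given as [roll, pitch, yaw] about the fixed x, y, z axes, in that order (R = Rz(yaw) Ry(pitch) Rx(roll)).
In Python, from plant import ctrl, snapshot, silhouettes gives the robot as it stands.
- The arm moves only by the shell command python3 -m pendant 'ROWS'. ROWS is JSON, a list that holds one entry, the list of rows, each a list of 7 numbers: the shift along the tool's x, y, z in cm, then the turn, a rotation vector about the tool's x, y, z in degrees, then the opening, from 0 (shut) to 1 (fully open). In form: [[[x, y, z, rx, ry, rz, hand], ...]]. A call has 1 to 12 rows; each row shifts and turns the commanded pose from where the row before left it, along the tool's axes as they then stand; what a row does not reach is not made up. A row lasts 1/12 s, in which the tool goes at most 41.7 mm and 7.16 degrees, less where a joint would pass 70% of its speed; a pose out of reach is approached as far as the arm can. A call with a gripper value outside its range is refused whole. The fingers move at their own pace and stop on an object; the grip force is fixed at half the most. Time passes only in rows, so rows that do not move let the fingers close. It gives the time, the measured TCP pose, the force and the opening at its end, in the units of the state.
- ctrl.get_obs(): the state, without advancing time (a new reading comes with each control period).
- snapshot(name): name is "scene" or "top" or "wrist"; returns a dict with "image" (480x640x3 uint8, red, green, blue), "camera_matrix" (3x3 intrinsics, pixels), "dist_coeffs" ([k1, k2, p1, p2, k3] as OpenCV has them; the pictures are not rectified), "eye" and "orientation" of the camera in the world; the wrist camera has in their place "mount" (4x4, takes a point from camera to tool coordinates, whose origin is the TCP and whose axes are the tool frame's). Camera axes: x right, y down, z forward; pixel columns grow to the right and rows downward; lengths in m; the calibration is good to about 2 mm. A picture is of the moment at which its call begins: read the wrist's pose just before it. There is no depth.
- ctrl.close_job(): hands the job in, once; it reports no verdict.
Trained networks look in a picture, given as the dict that the camera call returned (one of the last four; its "shot" number tells which), for a name from the list of things; names that differ only in an ending like _2 or _b are one class to them, and where a whole thing is asked for, a point or a joint stands for the part that bears it (a point fixed in the world has none). Each returns a list of dicts, best first, with "confidence" (0 to 1); they miss things now and then, are a little off and sometimes report something else, mostly with a low value. They report only what shows in the picture. A call takes as long as a camera call.
- silhouettes(picture, thing): "mask" (480x640 bool, what is visible of it) and "bbox" ([left, top, width, height] in pixels, round what is visible of it).
The state is a dict: "clock": time; "joint_pos": joint angles; "qvel": joint speeds; "tau": joint torques, N m; "tool_pos": TCP position; "orientation": TCP orientation; "force": force on the tool from outside, world axes, zero at the start; "moment": the same for the moment, N m; "opening": finger opening in m.
Only numpy, scipy, OpenCV 4.12 (cv2) and the standard library are available. Lean on these libraries where they do the work, as an engineer would, in place of code of your own. Each camera call takes 0.05 s, during which the arm holds its last target.

## Task

The red-banded water pipe on this laboratory bench has to be shut off. Push the cover of the service duct along, away from the red-banded pipe, right up to the end stop, so that the red valve handle lies open, then push the red handle clockwise a quarter turn to its stop, fully shut across its pipe, and leave the cover aside. The cover is only slid, never lifted; leave the blue handle and everything standing on the bench as they are.

Things in the scene. Friction and masses are not known exactly. Their poses are not given: they have to be found in the camera images.
- duct: Fixed grey service duct, 170 (x) x 600 (y) mm, lying along its y axis. Origin: middle of its underside, on the bench. Its top (ledges and end decks) is at 62 mm; guide lips along both long edges rise to 68 mm. The middle, |y| < 130 and |x| < 65 mm, is open from above (floor at 4 mm); both valves stand there. End stops 80 mm high have their inner faces at y = +-290 mm.
- cover: Loose grey plate, 150 (x) x 260 (y) x 8 mm, flat on the duct's top (underside at 62 mm), 2 mm play to each lip; pushing with 2 to 5 N slides it along the duct's y. Origin: centre of its underside; axes as the duct's. It starts centred within 12 mm, hiding both handles. Against an end stop its origin is at duct y = +160 or -160 mm. To push against: its raised black block (see cover_block).
- cover_block (a point): Centre of the cover's black raised block, 18 mm above the cover's underside. The block is 100 x 100 mm and 20 mm high, in the middle of the cover; its upright sides reach from 70 to 90 mm above the bench.
- valve_red: The marked valve, fixed in the duct. Its grey pipe runs along the duct's x through both long walls and wears red bands outside the duct, in front and behind, visible while covered. Origin on the bench under the handle's pivot; axes as the duct's. The pivot is at duct x = +25 mm and duct y = +50 or -80 mm; the blue valve has the other place.
- handle_red (a joint): Angle of the red lever handle about its upright pivot (rad). 0: open, pointing along the valve's -x, in line with the pipe. It closes clockwise seen from above, towards the valve's +y; 1.571 is its stop: shut, pointing along +y. It starts between 0 and 0.3, takes about 3 N pushed 40 mm from the pivot, and stays where it is left.
- handle_red_tip (a point): Tip of the red handle, on its centre line, 50 mm above the bench, 60 mm from the pivot. The handle is a bar 14 mm wide, from 43 to 57 mm above the bench, with a 26 mm hub at the pivot. Below it: valve body up to 45 mm within 22 mm of the pivot, pipe up to 38 mm.
- valve_blue: The other valve, the same but with blue bands and a blue handle; to be left as it is. Origin as for valve_red.
- handle_blue_tip (a point): Tip of the blue handle, like the red one's.
- bottle_clear: Loose bystander: clear glass reagent bottle with stopper, 68 mm across, 150 mm high. Origin at the centre of its underside.
- bottle_amber: Loose bystander: amber glass reagent bottle with stopper, 68 mm across, 150 mm high. Origin at the centre of its underside.
- bottle_white: Loose bystander: white plastic bottle, 60 mm across, 140 mm high. Origin at the centre of its underside.
- crucible: Loose bystander: small white lidded crucible, 48 mm across, 47 mm high, standing close in front of the duct between the two pipes. Origin at the centre of its underside.
- bulb: Loose bystander: orange pear-shaped rubber bulb, 52 mm across, 80 mm high. Origin at the centre of its underside.
- jar: Loose bystander: small clear jar with white lid, 48 mm across, 55 mm high. Origin at the centre of its underside.

How it is judged:
By the outcome, as a careful person would: the job done as asked, in the order asked, and still so for the second after the job is handed in, with the robot touching nothing.
It also fails if it takes over 48 s, if anything falls off the work surface, if the arm or the gripper's body presses on something with over 40 N, if the wrist force passes 120 N, or if a joint passes its speed limit or range.

## Working session

There is one attempt and no reset: what is moved stays moved. The work goes in short steps, Python scripts to look and compute and a shell command to move; the robot and the scene stay as the last step left them, time stands still between calls to the robot, and variables do not carry over. Pictures are saved under pics/ and viewed, and the job is handed in when it is done.

```bash
ls; mkdir -p pics
python3 - <<'E'
from plant import ctrl, snapshot, silhouettes
import cv2
print(ctrl.get_obs(), ctrl.tcp_to_grasp)
for n in ["scene","top","wrist"]:
    s=snapshot(n); cv2.imwrite(f"pics/{n}0.png",s["image"][:,:,::-1])
    print(n,{k:v for k,v in s.items() if k!="image"})
E
```

```text
pics
{'clock': 0.0, 'joint_pos': array([-5.56856784e+01,  2.05913807e+01,  6.33402745e-01, -2.02038826e-02,
       -7.01346905e+01, -1.65055835e+01]), 'qvel': array([ 0.02524422, -0.03031974, -0.01816678,  0.07735438,  0.03941634,
        0.09813604]), 'tau': array([ 9.44304229e-04, -5.82711160e+01,  2.93062592e+01,  6.99709520e+00,
        6.88963104e-03, -1.85733165e-04]), 'tool_pos': array([ 0.20625435, -0.64220514,  0.22562021]), 'orientation': array([-8.99057537e+01,  8.12030165e-03,  1.78018639e+01]), 'force': array([-0.99134983, -0.06382291,  0.58293593]), 'moment': array([ 0.02817652,  0.00964864, -0.0215592 ]), 'opening': 0.08757527005936872} 0.0188
scene {'camera_matrix': array([[541.91002811,   0.        , 310.25324471],
       [  0.        , 541.91002811, 236.32272601],
       [  0.        ,   0.        ,   1.        ]]), 'dist_coeffs': array([-0.04970801,  0.        ,  0.        ,  0.        ,  0.        ]), 'eye': array([ 1.02304956, -0.75486292,  0.61309372]), 'orientation': array([-121.15218375,   -0.79459341,   33.15548584]), 'shot': 1}
top {'camera_matrix': array([[
[... 292 characters left out ...]
ion': array([-173.8549168 ,   -0.25282864,  -90.44000297]), 'shot': 2}
wrist {'camera_matrix': array([[415.86016935,   0.        , 317.19816301],
       [  0.        , 415.86016935, 244.69189009],
       [  0.        ,   0.        ,   1.        ]]), 'dist_coeffs': array([-0.04518859,  0.        ,  0.        ,  0.        ,  0.        ]), 'mount': array([[-4.98164189e-04,  9.63856026e-01,  2.66423185e-01,
        -7.11311597e-02],
       [-1.39774486e-03, -2.66423629e-01,  9.63855018e-01,
        -1.56666099e-01],
       [ 9.99998899e-01,  1.07766415e-04,  1.47994752e-03,
        -7.04969537e-04],
       [ 0.00000000e+00,  0.00000000e+00,  0.00000000e+00,
         1.00000000e+00]]), 'shot': 3}
```

View pics/scene0.png

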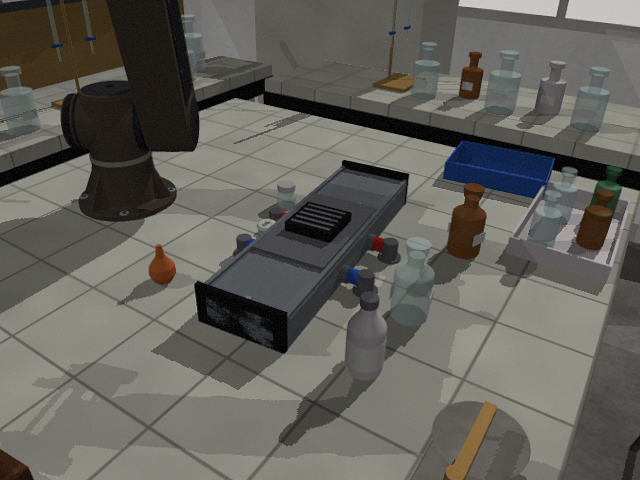

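View pics/top0.png

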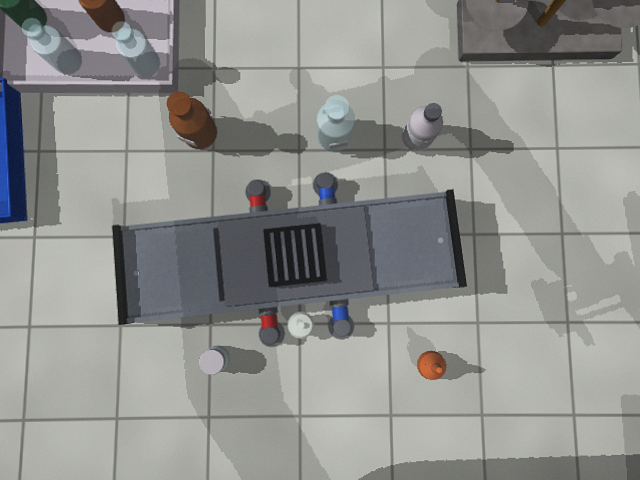

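Top view: the duct lies along world y. The red bands are at about (258,197) and (268,322), left (+y) of the duct centre at about (288,258). The blue bands are right of it. So red sits at duct y = +50 and the cover goes to −y. Next I'll measure the duct's pose.

```bash
cat > h.py <<'E'
import numpy as np, cv2
from scipy.spatial.transform import Rotation as R
from plant import ctrl, snapshot, silhouettes
def cam(s):
    if "eye" in s: return R.from_euler("xyz",s["orientation"],degrees=True).as_matrix(), np.array(s["eye"])
    o=ctrl.get_obs(); Rt=R.from_euler("xyz",o["orientation"],degrees=True).as_matrix()
    M=s["mount"]; return Rt@M[:3,:3], Rt@M[:3,3]+o["tool_pos"]
def toz(s,uv,z):
    Rc,e=cam(s); p=cv2.undistortPoints(np.array(uv,float).reshape(-1,1,2),s["camera_matrix"],s["dist_coeffs"]).reshape(-1,2)
    d=np.c_[p,np.ones(len(p))]@Rc.T; return e+d*((z-e[2])/d[:,2])[:,None]
def proj(s,P):
    Rc,e=cam(s); P=np.atleast_2d(P); r,_=cv2.Rodrigues(Rc.T)
    return cv2.projectPoints(P.astype(float),r,-Rc.T@e,s["camera_matrix"],s["dist_coeffs"])[0].reshape(-1,2)
E
python3 - <<'E'
from h import *
s=snapshot("top"); 
for n,z in [("duct",.04),("cover",.07),("cover_block",.09),("crucible",.02),("jar",.02),("valve_red",.038)]:
    for m in silhouettes(s,n)[:2]:
        c=cv2.minAreaRect(np.argwhere(m["mask"])[:,::-1].astype(np.float32)); 
        print(n,m["confidence"],m["bbox"],np.round(toz(s,[c[0]],z),4), "area",m["mask"].sum(), c[1:])
        if n=="cover_block": print(toz(s,cv2.boxPoints(c),.09))
im=s["image"][:,:,::-1]
a=cv2.resize(im[180:340,100:240],None,fx=4,fy=4,interpolation=cv2.INTER_CUBIC)[:600]
b=cv2.resize(im[180:300,370:480],None,fx=4,fy=4,interpolation=cv2.INTER_CUBIC)
cv2.imwrite("pics/a.png",a);cv2.imwrite("pics/b.png",b)
E
```

```text
duct 0.75 [200.2, 343.7, 29.4, 32.1] [[0.3423 0.1921 0.04  ]] area 700 ((26.870054244995117, 31.819805145263672), 45.0)
duct 0.61 [114.9, 192.8, 352.5, 133.0] [[0.5245 0.0635 0.04  ]] area 21286 ((100.49694061279297, 349.5545959472656), 83.94580078125)
cover 0.61 [219.0, 206.6, 153.8, 104.4] [[0.5227 0.0477 0.07  ]] area 12566 ((86.24702453613281, 148.8616943359375), 83.6598129272461)
cover_block 0.82 [218.8, 208.2, 154.9, 99.1] [[0.5213 0.0467 0.09  ]] area 12437 ((85.45397186279297, 148.79864501953125), 83.92753601074219)
[[ 0.58215527  0.18195295  0.09      ]
 [ 0.60796603 -0.07402717  0.09      ]
 [ 0.46118037 -0.08683013  0.09      ]
 [ 0.43664655  0.16456358  0.09      ]]
cover_block 0.38 [418.3, 351.7, 28.7, 29.7] [[ 0.3367 -0.1808  0.09  ]] area 649 ((28.991378784179688, 26.870054244995117), 45.0)
[[ 0.3380668  -0.14786419  0.09      ]
 [ 0.36907536 -0.18070374  0.09      ]
 [ 0.33529032 -0.21373799  0.09      ]
 [ 0.30458461 -0.18093219  0.09      ]]
crucible 0.62 [289.7, 312.5, 23.3, 25.3] [[0.4003 0.039  0.02  ]] area 599 ((26.832815170288086, 26.832813262939453), 26.56505012512207)
crucible 0.21 [196.5, 346.7, 31.6, 28.4] [[0.3393 0.1966 0.02  ]] area 692 ((26.870054244995117, 31.11269760131836), 45.0)
jar 0.75 [197.3, 344.6, 31.4, 28.9] [[0.3402 0.1966 0.02  ]] area 671 ((26.16295051574707, 30.405588150024414), 45.0)
valve_red 0.73 [247.3, 177.5, 38.2, 169.6] [[0.513  0.1041 0.038 ]] area 1393 ((167.32302856445312, 24.451950073242188), 84.69489288330078)
```

View pics/a.png

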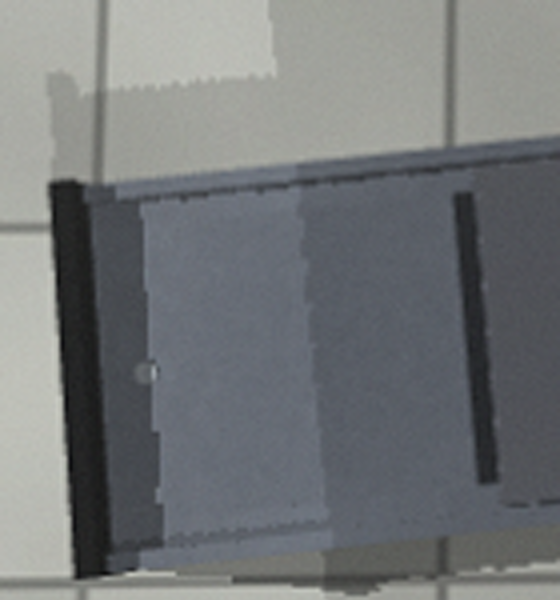

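View pics/b.png

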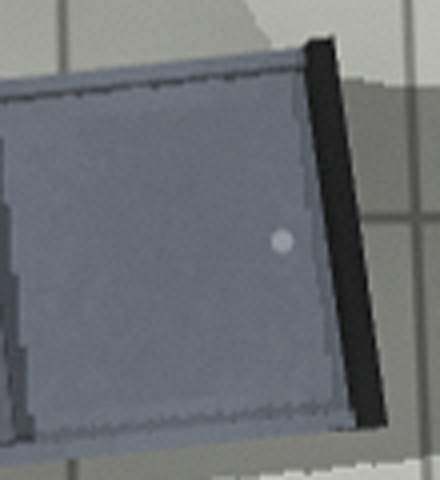

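Run:
```python
from h import *
s=snapshot("top")
C=toz(s,[[112.5,226],[119.2,324.2],[453.2,190],[466.5,286.2]],.08)
print(C.round(4), np.linalg.norm(C[0]-C[1]),np.linalg.norm(C[2]-C[3]),np.linalg.norm(C[0]+C[1]-C[2]-C[3])/2)
c=C.mean(0); ax=(C[0]+C[1]-C[2]-C[3]); ax/=np.linalg.norm(ax); yaw=np.degrees(np.arctan2(-ax[0],ax[1])); print(c,yaw)
yv=ax[:2]; xv=np.array([yv[1],-yv[0]])
D=lambda x,y,z: np.r_[c[:2]+x*xv+y*yv,z]
im=s["image"][:,:,::-1].copy()
def dr(im,s):
  for y in(-.29,.29,-.3,.3):
    for x in(-.085,.085):
        for p in proj(s,D(x,y,.08)): cv2.circle(im,tuple(np.int32(p.round())),1,(0,255,255),-1)
  for y in(.05,-.08):
    for x in (-.1,.1,.025):
        for p in proj(s,D(x,y,.03)): cv2.circle(im,tuple(np.int32(p.round())),2,(0,255,0),-1)
dr(im,s)
cv2.imwrite("pics/c.png",cv2.resize(im[160:350,100:480],None,fx=2,fy=2))
s2=snapshot("scene"); im=s2["image"][:,:,::-1].copy(); dr(im,s2); cv2.imwrite("pics/d.png",cv2.resize(im[140:380,180:430],None,fx=2.4,fy=2.4))
print("red pivot",D(.025,.05,.05))
# cover in duct frame: block corners picked
for uv in [[264,230],[323,224],[327,281],[270,287]]:
    p=toz(s,[uv],.09)[0][:2]-c[:2]; print("blk",p@xv,p@yv)
for uv in [[217,264],[372,246]]:
    p=toz(s,[uv],.07)[0][:2]-c[:2]; print("cov",p@xv,p@yv)
```

```text
[[ 0.5769  0.3635  0.08  ]
 [ 0.4084  0.3459  0.08  ]
 [ 0.6367 -0.2315  0.08  ]
 [ 0.468  -0.2482  0.08  ]] 0.16939882024472305 0.1694708627936328 0.597562592675267
[0.52250182 0.05743381 0.08      ] 5.730131377844907
red pivot [0.54238475 0.10968005 0.05      ]
blk 0.048373695489087924 0.03798810524938074
blk 0.047890237562620834 -0.06433140009534757
blk -0.05047668684553646 -0.06046217744794782
blk -0.05015577020790631 0.03720646221934297
cov 0.00021266981779020987 0.1271933281605831
cov 0.002557790219757123 -0.14645224819870353
```

View pics/c.png

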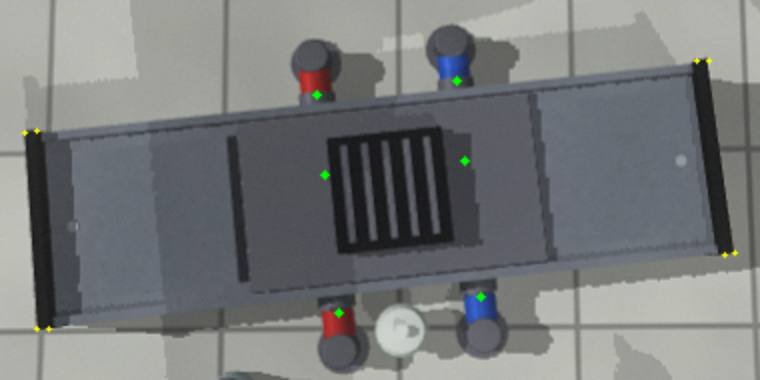

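View pics/d.png

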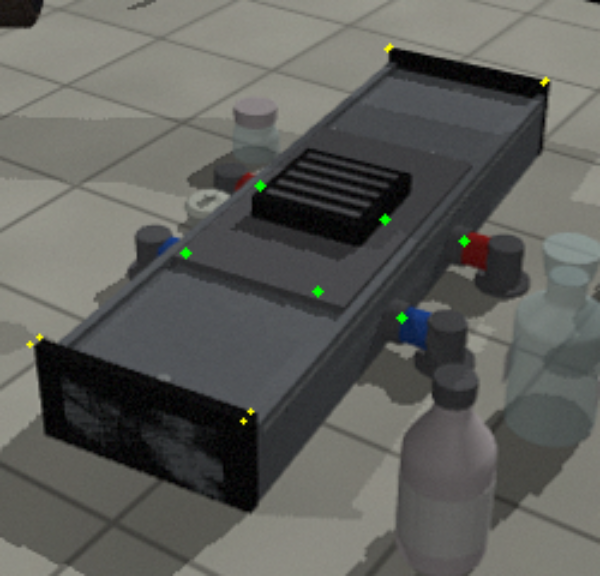

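```bash
python3 -m pendant '[[[0,0,0,0,6,0,0],[0,0,0,0,6,0,0],[0.8,0,1.6,0,0,0,0],[1.6,0,3.2,0,0,0,0],[1.6,0,3.2,0,0,0,0],[1.6,0,3.2,0,0,0,0],[1.6,0,3.2,0,0,0,0],[1.6,0,3.2,0,0,0,0],[1.6,0,3.2,0,0,0,0],[1.6,0,3.2,0,0,0,0],[1.6,0,3.2,0,0,0,0],[1.6,0,3.2,0,0,0,0]]]'; python3 -m pendant '[[[1.6,0,3.2,0,0,0,0],[1.6,0,3.2,0,0,0,0],[1.6,0,3.2,0,0,0,0],[1.6,0,3.2,0,0,0,0],[1.6,0,3.2,0,0,0,0],[1.6,0,3.2,0,0,0,0],[1.6,0,3.2,0,0,0,0],[1.6,0,3.2,0,0,0,0],[1.6,0,3.2,0,0,0,0],[1.6,0,3.2,0,0,0,0],[1.6,0,3.2,0,0,0,0],[1.6,0,3.2,0,0,0,0]]]'
cat >> h.py <<'E'
c=np.array([.5225,.0574]); YAW=5.73
yv=np.array([-np.sin(np.radians(YAW)),np.cos(np.radians(YAW))]); xv=np.array([yv[1],-yv[0]])
def st():
    o=ctrl.get_obs(); p=o["tool_pos"]; d=p[:2]-c
    f=o["force"]; print("t",round(o["clock"],2),"duct mm",np.round([d@xv*1e3,d@yv*1e3,p[2]*1e3],1),"rpy",o["orientation"].round(2),"F duct",np.round([f[:2]@xv,f[:2]@yv,f[2]],1),"open",round(o["opening"],4))
E
python3 -c "from h import *; st()"
```

```text
clock: 1.6
tool_pos: [0.3271, -0.3233, 0.2268]
orientation: [-90.0, -0.0, 5.8]
force: [1.2, 0.4, 0.7]
opening: 0.0134
clock: 2.6
tool_pos: [0.4793, 0.0786, 0.227]
orientation: [-90.0, -0.1, 5.8]
force: [0.9, -0.6, 0.7]
opening: 0.0002
t 2.6 duct mm [-40.8  25.4 227. ] rpy [-8.998e+01 -6.000e-02  5.830e+00] F duct [ 0.9 -0.7  0.7] open 0.0002
```

```bash
python3 -m pendant '[[[0,0,0,0,0,0,0],[0,0,0,0,0,0,0]]]'; python3 -c "
from h import *; st()
s=snapshot('wrist'); cv2.imwrite('pics/w1.png',s['image'][:,:,::-1])"
```

```text
clock: 2.77
tool_pos: [0.4794, 0.0782, 0.2263]
orientation: [-90.0, 0.0, 6.0]
force: [0.6, -0.3, -1.1]
opening: 0.0002
t 2.77 duct mm [-40.9  25.  226.3] rpy [-9.002e+01  3.000e-02  5.960e+00] F duct [ 0.6 -0.3 -1.1] open 0.0002
```

View pics/w1.png

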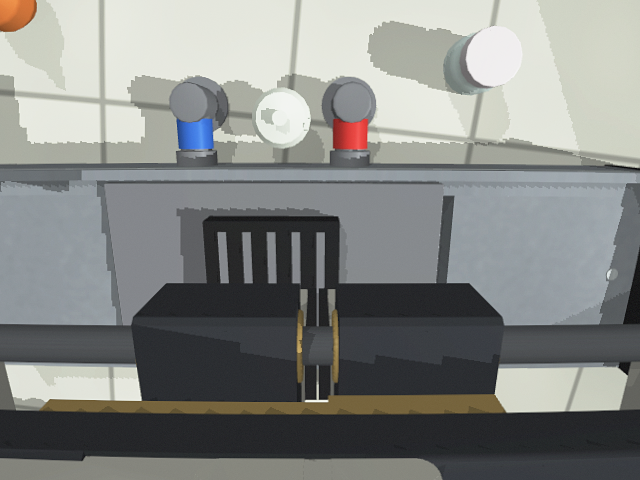

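The wrist view shows the shut fingers over the duct. The block is left of them at about (270,250), with the red pipe at (350,135) and the crucible clear at (282,118). Next I move behind the block's +y side and go down.

```bash
python3 -m pendant '[[[2,0,3.3,0,0,0,0],[2.1,0,3.4,0,0,0,0],[0,2.5,0,0,0,0,0],[0,2.5,0,0,0,0,0],[0,2.5,0,0,0,0,0],[0,2.5,0,0,0,0,0],[0,2.5,0,0,0,0,0],[0,1.5,0,0,0,0,0],[0,0.7,0,0,0,0,0],[0,0,0,0,0,0,0],[0,0,0,0,0,0,0]]]';python3 -c "
from h import *; st()"
```

```text
clock: 3.73
tool_pos: [0.5134, 0.1469, 0.0802]
orientation: [-90.0, -0.0, 5.8]
force: [0.4, 0.3, 0.3]
opening: 0.0005
t 3.73 duct mm [-0.1 90.  80.2] rpy [-9.00e+01 -3.00e-02  5.77e+00] F duct [0.4 0.2 0.3] open 0.0005
```

```bash
python3 -m pendant '[[[0,0.3,-0.6,0,0,0,0],[0,0,-0.8,0,0,0,0],[0,0,-0.8,0,0,0,0],[0,0,-0.6,0,0,0,0],[0,0,-0.6,0,0,0,0],[0,0,-0.6,0,0,0,0],[0,0,-0.6,0,0,0,0],[0,0,-0.6,0,0,0,0],[0,0,-0.6,0,0,0,0]]]';python3 -c "
from h import *; st()"; python3 -m pendant '[[[0,0,-0.6,0,0,0,0],[0,0,-0.6,0,0,0,0],[0,0,-0.6,0,0,0,0],[0,0,-0.6,0,0,0,0],[0,0,-0.6,0,0,0,0]]]';python3 -c "
from h import *; st()
s=snapshot('top'); cv2.imwrite('pics/t2.png',s['image'][:,:,::-1])"
```

```text
clock: 4.48
tool_pos: [0.5196, 0.0897, 0.077]
orientation: [-90.0, -0.1, 5.8]
force: [0.1, 4.7, 3.2]
opening: 0.0003
t 4.48 duct mm [ 0.3 32.4 77. ] rpy [-8.996e+01 -8.000e-02  5.820e+00] F duct [0.6 4.6 3.2] open 0.0003
clock: 4.9
tool_pos: [0.5219, 0.0593, 0.0765]
orientation: [-90.0, 0.0, 5.8]
force: [-0.3, 2.6, 2.5]
opening: 0.0003
t 4.9 duct mm [-0.4  1.9 76.5] rpy [-9.00e+01  1.00e-02  5.81e+00] F duct [-0.1  2.6  2.5] open 0.0003
```

View pics/t2.png

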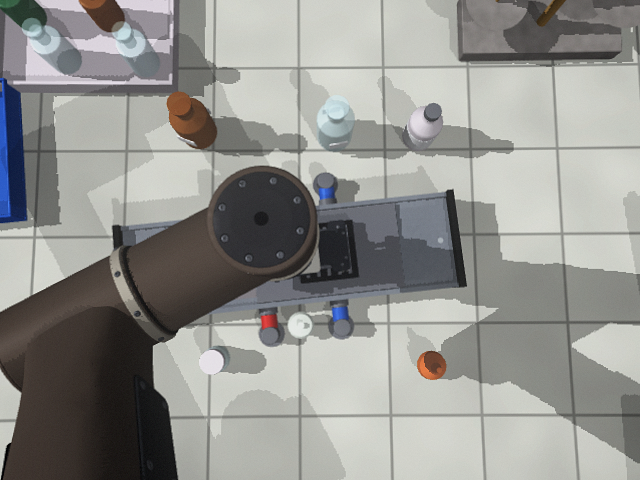

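The cover's −y edge has moved from u≈372 to u≈398, and the push force is about 3–5 N. I keep pushing.

```bash
python3 -m pendant '[[[0,0,-0.6,0,0,0,0],[0,0,-0.8,0,0,0,0],[0,0,-0.8,0,0,0,0],[0,0,-0.8,0,0,0,0],[0,0,-0.8,0,0,0,0],[0,0,-0.8,0,0,0,0],[0,0,-0.8,0,0,0,0],[0,0,-0.8,0,0,0,0],[0,0,-0.6,0,0,0,0]]]';python3 -c "
from h import *; st()
s=snapshot('top');
p=toz(s,[[397,245]],.07); cv2.imwrite('pics/t3.png',cv2.resize(s['image'][160:320,260:480,::-1],None,fx=3,fy=3))"
```

```text
clock: 5.7
tool_pos: [0.5287, -0.0088, 0.0764]
orientation: [-90.0, 0.0, 5.8]
force: [0.0, 1.6, -0.9]
opening: 0.0005
t 5.7 duct mm [ -0.4 -66.5  76.4] rpy [-9.001e+01  2.000e-02  5.780e+00] F duct [ 0.2  1.6 -0.9] open 0.0005
```

View pics/t3.png

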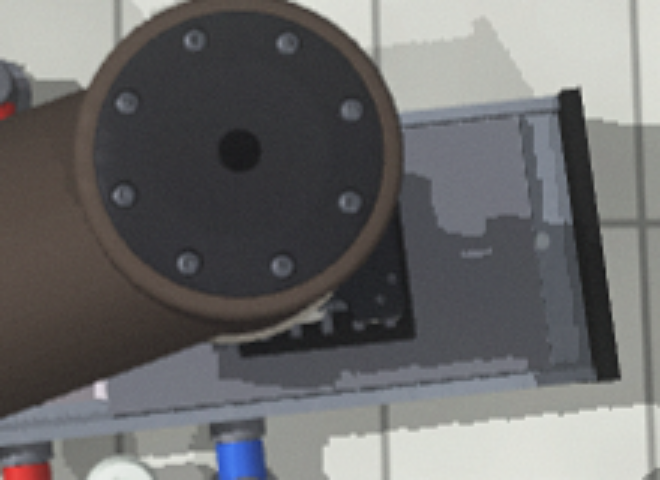

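```bash
python3 -m pendant '[[[0,0,-0.6,0,0,0,0],[0,0,-0.6,0,0,0,0],[0,0,-0.4,0,0,0,0],[0,0,-0.2,0,0,0,0],[0,0,-0.2,0,0,0,0]]]';python3 -c "
from h import *; st()"; python3 -m pendant '[[[0,0,-0.2,0,0,0,0],[0,0,-0.2,0,0,0,0]]]';python3 -c "
from h import *; st()"
```

```text
clock: 6.17
tool_pos: [0.5309, -0.0279, 0.0766]
orientation: [-90.0, -0.0, 5.8]
force: [-0.2, 2.7, -0.8]
opening: 0.0003
t 6.17 duct mm [ -0.1 -85.7  76.6] rpy [-9.0e+01 -1.0e-02  5.8e+00] F duct [ 0.   2.7 -0.8] open 0.0003
clock: 6.33
tool_pos: [0.5313, -0.0317, 0.0766]
orientation: [-90.0, -0.0, 5.8]
force: [-0.3, 1.7, 0.7]
opening: 0.0006
t 6.33 duct mm [ -0.2 -89.5  76.6] rpy [-90.    -0.     5.82] F duct [-0.1  1.7  0.7] open 0.0006
```

```bash
for i in 1 2 3; do python3 -m pendant '[[[0,0,-0.2,0,0,0,0],[0,0,-0.1,0,0,0,0]]]' >/dev/null;python3 -c "
from h import *; st()"; done; python3 -c "
from h import *
s=snapshot('top');
cv2.imwrite('pics/t4.png',cv2.resize(s['image'][160:320,260:480,::-1],None,fx=3,fy=3))"
```

```text
t 6.5 duct mm [  0.1 -92.1  76.6] rpy [-8.996e+01 -4.000e-02  5.800e+00] F duct [-1.9 10.1  1.1] open 0.0006
t 6.67 duct mm [  0.2 -92.3  76.6] rpy [-89.74  -0.09   5.75] F duct [-6.  29.7  5.4] open 0.0004
t 6.83 duct mm [  0.3 -92.5  76.7] rpy [-89.54  -0.13   5.73] F duct [-8.7 48.5 11.4] open 0.0002
```

View pics/t4.png

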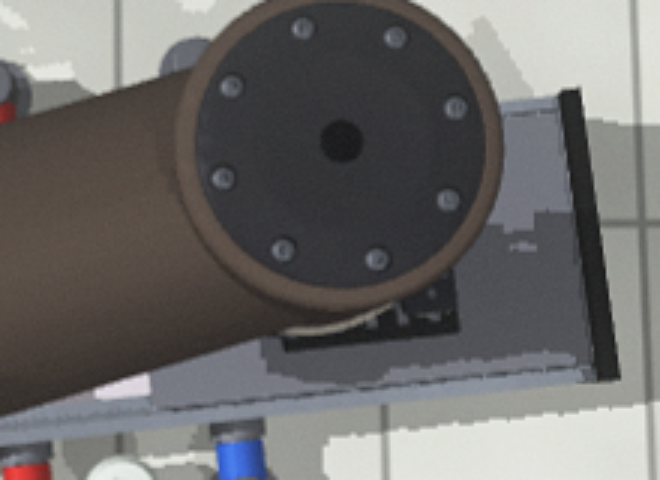

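The cover is against the end stop: force has risen to 48 N with no more motion, and its edge meets the stop at (590,330) in the crop. I back off, rise, and move to look into the opening.

```bash
python3 -m pendant '[[[0,0,0.5,0,0,0,0],[0,0,1,0,0,0,0],[0,0,1.5,0,0,0,0],[0,-2.5,0.5,0,0,0,0],[0,-3,0.5,0,0,0,0],[1,-3,2,0,0,0,0],[2,-2.5,3,0,0,0,0],[2,-1,3,0,0,0,0],[1,0,2,0,0,0,0],[0,0,1,0,0,0,0],[0,0,0,0,0,0,0],[0,0,0,0,0,0,0]]]';python3 -c "
from h import *; st()
s=snapshot('wrist'); cv2.imwrite('pics/w5.png',s['image'][:,:,::-1])
for n in ('handle_red_tip','cover','handle_red'):
  for m in silhouettes(s,n)[:2]: print(n,m['confidence'],m['bbox'])
s=snapshot('top'); cv2.imwrite('pics/t5.png',s['image'][:,:,::-1])"
```

```text
clock: 7.88
tool_pos: [0.5751, 0.1129, 0.1946]
orientation: [-90.1, 0.1, 5.9]
force: [-0.3, -0.1, -0.4]
opening: 0.0003
t 7.88 duct mm [ 57.9  50.  194.6] rpy [-9.005e+01  8.000e-02  5.850e+00] F duct [-0.3 -0.1 -0.4] open 0.0003
handle_red_tip 0.81 [306.5, 99.1, 46.5, 103.0]
cover 0.59 [1.5, 34.8, 208.4, 228.9]
handle_red 0.74 [303.1, 104.6, 51.9, 101.5]
```

View pics/w5.png

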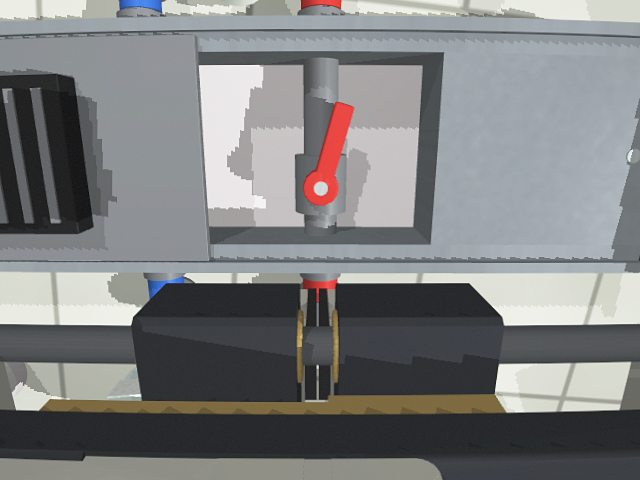

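View pics/t5.png

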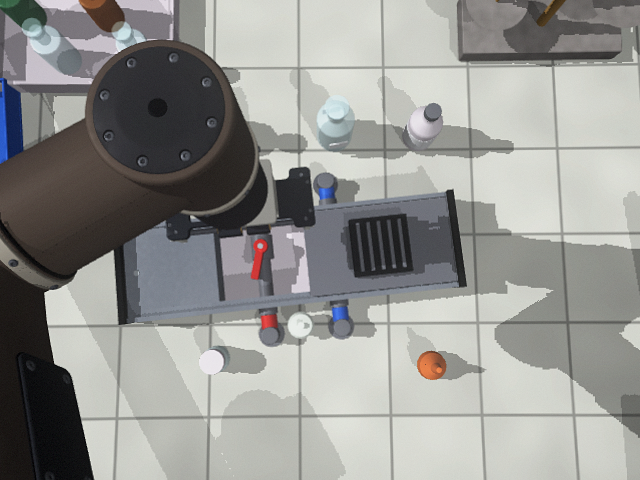

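The opening is clear. The hub is at (321,188) and the handle tip at (345,104) in the wrist view, pointing along −x and slightly to +y. The cover sits at the stop.

Run:
```python
from h import *
s=snapshot("wrist")
def d(p): q=p[:2]-c; return np.round([q@xv*1e3,q@yv*1e3],1)
for uv in [[321,188],[344,104],[317,283],[207,180],[425,150],[425,240]]: print(uv,d(toz(s,[uv],.057)[0]), d(toz(s,[uv],.07)[0]))
s=snapshot("top")
for uv in [[260,246],[255,278]]: print(uv,d(toz(s,[uv],.057)[0]))
st()
```

```text
[321, 188] [27.1 51.8] [25.4 51.7]
[344, 104] [-29.9  67.2] [-29.1  66.4]
[317, 283] [98.9 49. ] [94. 49.]
[207, 180] [ 21.4 -29. ] [ 19.9 -25.5]
[425, 150] [  0.4 124.1] [-1.000e-01  1.208e+02]
[425, 240] [ 65.2 128.5] [ 61.8 125. ]
[260, 246] [25.1 50.9]
[255, 278] [-30.7  65.1]
t 8.23 duct mm [ 58.5  49.4 195.4] rpy [-90.    -0.     5.76] F duct [-0.5  0.2  0.3] open 0.0001
```

```bash
python3 -m pendant '[[[-1.5,0,-0.6,0,0,0,0],[-3,0,-1.2,0,0,0,0],[-3,0,-1.2,0,0,0,0],[-1.3,0,-0.5,0,0,0,0],[0,2,0,0,0,0,0],[0,2.5,0,0,0,0,0],[0,2.5,0,0,0,0,0],[0,2,0,0,0,0,0],[0,1.5,0,0,0,0,0],[0,0.5,0,0,0,0,0],[0,0,0,0,0,0,0],[0,0,0,0,0,0,0]]]';python3 -c "
from h import *; st()
s=snapshot('wrist'); cv2.imwrite('pics/w6.png',s['image'][:,:,::-1])"
```

```text
clock: 9.23
tool_pos: [0.4922, 0.0693, 0.0859]
orientation: [-90.0, -0.0, 5.8]
force: [0.2, 0.2, -1.0]
opening: -0.0
t 9.23 duct mm [-28.9  14.9  85.9] rpy [-9.001e+01 -2.000e-02  5.800e+00] F duct [ 0.2  0.2 -1. ] open -0.0
```

View pics/w6.png

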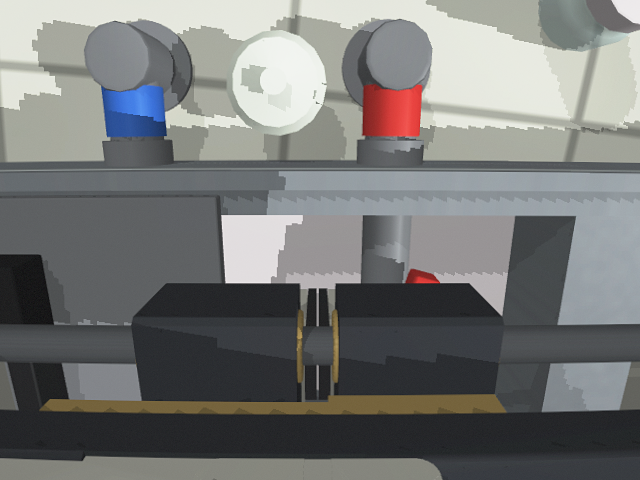

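The fingers are over the opening, left of the red handle tip (425,277), and clear of the cover edge. I go down and begin the push.

```bash
python3 -m pendant '[[[0,1.5,0,0,0,0,0],[0,1.5,0,0,0,0,0],[0,0.8,0,0,0,0,0],[0,0,0,0,0,0,0],[0,0,0,0,0,0,0],[0,0,0.5,0,0,0,0],[0,0,0.5,0,0,0,0],[0,0,0.5,0,0,0,0],[0,0,0.4,0,0,0,0],[0,0,0,0,0,0,0]]]';python3 -c "
from h import *; st()"
```

```text
clock: 10.12
tool_pos: [0.4901, 0.0893, 0.0477]
orientation: [-90.0, -0.0, 5.9]
force: [-0.1, 0.5, 0.9]
opening: 0.0003
t 10.12 duct mm [-29.   35.   47.7] rpy [-8.998e+01 -4.000e-02  5.860e+00] F duct [-0.1  0.5  0.9] open 0.0003
```

```bash
python3 -m pendant '[[[0.1,0,0.5,0,0,0,0],[0.1,0,0.5,0,0,0,0],[0.2,0,0.6,0,0,0,0],[0,0,0,0,0,0,0]]]' >/dev/null;python3 -c "
from h import *; st()"; python3 -m pendant '[[[0.2,0,0.5,0,0,0,0],[0.2,0,0.5,0,0,0,0],[0.2,0,0.3,0,0,0,0],[0,0,0,0,0,0,0]]]' >/dev/null;python3 -c "
from h import *; st()"
```

```text
t 10.45 duct mm [-25.7  50.5  47.1] rpy [-9.004e+01  7.000e-02  5.830e+00] F duct [-2.5 -1.8  0.2] open 0.0004
t 10.78 duct mm [-18.9  63.6  47.2] rpy [-8.999e+01 -1.000e-02  5.830e+00] F duct [-1.6 -2.  -0.7] open 0.0002
```

Contact is about 2–3 N, as expected. I continue along the arc.

```bash
python3 -m pendant '[[[0.3,0,0.5,0,0,0,0],[0.3,0,0.5,0,0,0,0],[0.3,0,0.4,0,0,0,0],[0,0,0,0,0,0,0]]]' >/dev/null;python3 -c "
from h import *; st()"; python3 -m pendant '[[[0.3,0,0.4,0,0,0,0],[0.3,0,0.4,0,0,0,0],[0.3,0,0.2,0,0,0,0],[0.3,0,0,0,0,0,0],[0,0,0,0,0,0,0]]]' >/dev/null;python3 -c "
from h import *; st()
s=snapshot('wrist'); cv2.imwrite('pics/w7.png',s['image'][:,:,::-1])"
```

```text
t 11.12 duct mm [-9.7 77.9 47.2] rpy [-8.998e+01 -3.000e-02  5.830e+00] F duct [-1.4 -1.  -0.7] open 0.0005
t 11.53 duct mm [ 2.5 87.9 47.3] rpy [-8.995e+01 -5.000e-02  5.830e+00] F duct [-1.1  0.5 -0.4] open 0.0003
```

View pics/w7.png

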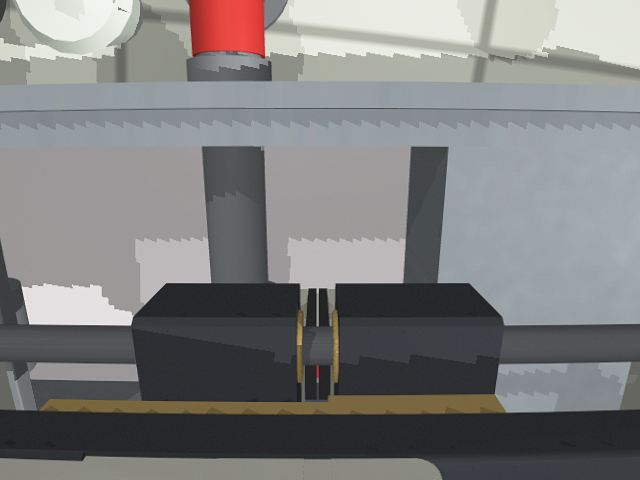

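```bash
python3 -m pendant '[[[0.3,0,0,0,0,0,0],[0.2,0,0,0,0,0,0],[0,0,0,0,0,0,0]]]' >/dev/null;python3 -c "
from h import *; st()"; for i in 1 2 3; do python3 -m pendant '[[[0.15,0,0,0,0,0,0],[0,0,0,0,0,0,0]]]' >/dev/null;python3 -c "
from h import *; st()"; done
```

```text
t 11.83 duct mm [ 7.1 87.3 47.4] rpy [-8.998e+01 -3.000e-02  5.810e+00] F duct [-1.4  0.7 -0.2] open 0.0004
t 12.0 duct mm [ 7.9 87.  47.3] rpy [-9.00e+01  2.00e-02  5.79e+00] F duct [-4.   2.5  1.4] open 0.0005
t 12.17 duct mm [ 8.1 86.9 47.1] rpy [-90.01   0.15   5.77] F duct [-9.1  4.4  3.7] open 0.0007
t 12.33 duct mm [ 8.3 86.8 47. ] rpy [-90.03   0.27   5.75] F duct [-14.7   7.5   8.4] open 0.0002
```

Force rises to 15 N with no motion at x≈8 mm, which matches the predicted stop at 9 mm. I back off, rise and look.

```bash
python3 -m pendant '[[[-0.6,0,0,0,0,0,0],[-1,0,-0.2,0,0,0,0],[-1,0,-0.3,0,0,0,0],[0,-2,0,0,0,0,0],[0,-3,0,0,0,0,0],[0,-3,0,0,0,0,0],[1.5,-3,-0.5,0,0,0,0],[3,-3,-1,0,0,0,0],[3,-1,-1,0,0,0,0],[1.5,0,0,0,0,0,0],[0,0,0,0,0,0,0],[0,0,0,0,0,0,0]]]' >/dev/null;python3 -c "
from h import *; st()
s=snapshot('wrist'); cv2.imwrite('pics/w8.png',s['image'][:,:,::-1])
s=snapshot('top'); cv2.imwrite('pics/t8.png',s['image'][:,:,::-1])"
```

```text
t 13.33 duct mm [ 73.5  56.9 195.4] rpy [-9.001e+01  3.000e-02  5.730e+00] F duct [-0.3  0.7 -0.4] open 0.0001
```

View pics/w8.png

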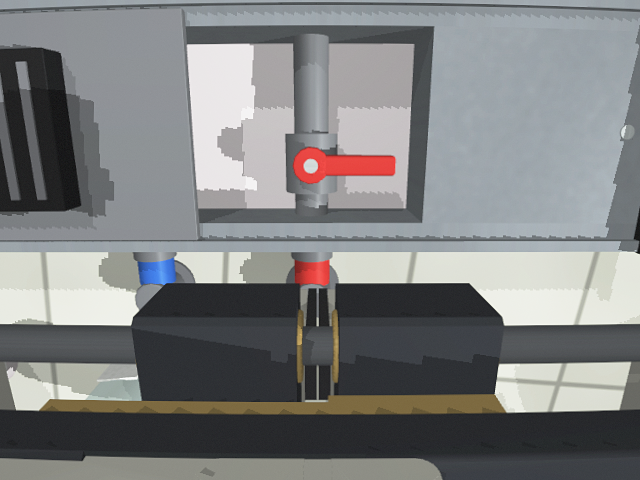

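View pics/t8.png

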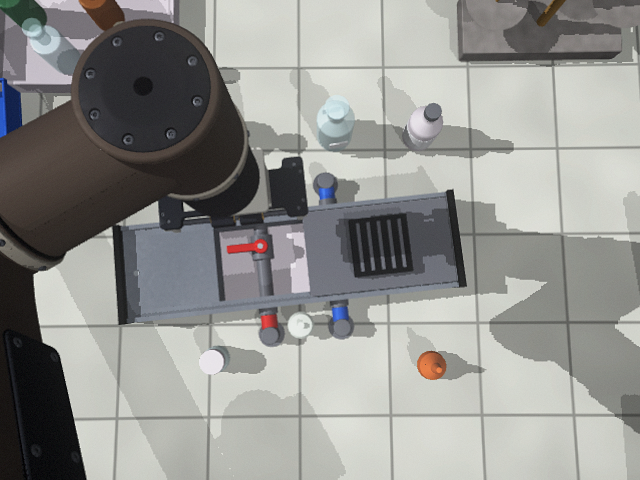

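Run:
```python
from h import *
def ang(s):
    hsv=cv2.cvtColor(s["image"],cv2.COLOR_RGB2HSV); return hsv
for n,box in (("wrist",(335,150,393,182)),("top",(229,238,252,256))):
    s=snapshot(n); x0,y0,x1,y1=box; im=s["image"].astype(int)
    m=(im[...,0]>120)&(im[...,1]<90); v,u=np.nonzero(m[y0:y1,x0:x1])
    P=toz(s,np.c_[u+x0,v+y0],.057)[:,:2]-c; d=np.c_[P@xv,P@yv]
    yb=np.round(d[:,1]*1e3/3); mids=np.array([[d[yb==b,1].mean(),(d[yb==b,0].max()+d[yb==b,0].min())/2] for b in np.unique(yb)[1:-1]])
    k=np.polyfit(mids[:,0],mids[:,1],1); print(n,len(u),"angle deg",90+np.degrees(np.arctan(k[0])), d[:,1].max())
    s and print("cover edge", [ (toz(s,[uv],.07)[0][:2]-c)@yv for uv in ([[188,100],[195,200]] if n=="wrist" else [[304,225]])])
```

```text
wrist 1158 angle deg 89.78352818655243 0.1099622765029727
cover edge [np.float64(-0.02677560372225159), np.float64(-0.026791215557803734)]
top 184 angle deg 89.89592303999315 0.10684415521230124
cover edge [np.float64(-0.03128411879745152)]
```

```bash
python3 -c "
from h import *
s=snapshot('scene'); cv2.imwrite('pics/s9.png',s['image'][:,:,::-1])"
```

```text
(no output)
```

View pics/s9.png

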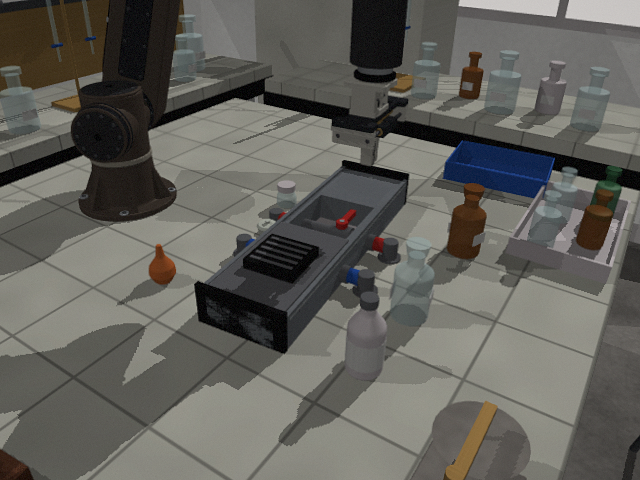

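The cover is at the stop and the red handle at (346,218) lies along the duct, across its pipe. All bystanders stand where they were, and the gripper at (370,150) is clear. I hand in.

```bash
python3 -c "
from h import *
print(ctrl.close_job()); st()"
```

```text
the job is handed in; nothing more can be done
None
the job is handed in; nothing more can be done
```

The red-banded pipe is shut off, and I handed the job in at about 14 s of the 48 s allowed.

- **Cover:** I slid it away from the red-banded pipe to the end stop. The pushing force rose to 48 N there with no further motion. Afterwards its edge measured at duct y = −27 mm (wrist camera) and −31 mm (top camera). The expected value is −30 mm, so the two views differ by about 4 mm.
- **Red handle:** I pushed it clockwise to its stop, where the force rose to about 15 N. It measured 89.8° in the wrist view and 89.9° in the top view.
- **Everything else:** In the last scene picture all six bystanders stand where they did at the start, and the gripper is clear of everything. I could not check the blue handle by eye because the cover now lies over it, but the fingers never went near it.

No check failed.

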